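Close up the jeweller's findings chest

ROBOT

A 7-joint arm with a two-finger parallel gripper is mounted at the origin on the work surface. World frame = base frame: x ahead of the robot, y to its left, z up, the work surface at z = 0. Lengths are in m, angles in rad, forces in N, time in s.
With the tool pointing down it reaches from about 0.4 to 0.85 m from the base axis. Payload 4.5 kg.
Tool frame: the origin (TCP) lies midway between the tips of the shut fingers; the grasp point (between the pads) lies 19 mm behind it; y points along the fingers, z is the direction in which the jaws open and shut, and the axes are right-handed (so a half turn about y gives the same grasp; the last joint's range is limited). The gripper opens to 88 mm and grips with 3 to 60 N. Pads are 18 mm wide; open, the fingers measure 123 mm over their backs; the gripper's body (75 mm by 187 mm) begins 45 mm behind the grasp point.
Start: joints at [-1.099, 0.689, -0.195, 1.565, 0.157, 0.902, -0.215], TCP at [0.265, 0.566, 0.202] pointing down, gripper open.
Joint ranges: [-3.01, 3.01], [-0.46, 2.08], [-1.47, 1.51], [0.13, 2.56], [-1, 4.14], [0.04, 2.09], [-2.66, 2.66]. Speed limits (rad/s): [2.57, 2.57, 3.14, 3.14, 3.14, 3.14, 3.14].

INTERFACE

Orientations are given as a unit quaternion [x, y, z, w].
In Python, from plant import r, snapshot, get_calibration, job, boxes_of gives the robot as it stands. The module is installed in compiled form; this text tells all that it offers.
- The arm moves only by the shell command python3 -m handwheel 'ROWS' [OPENING] [FORCE]. ROWS is JSON, a list that holds one entry, the list of rows, each a list of 6 numbers: the shift along the tool's x, y, z as a fraction of full scale, then the turn, a rotation vector about the tool's x, y, z as a fraction of full scale. In form: [[[x, y, z, wx, wy, wz], ...]]. A call has 1 to 12 rows; each row is the pose to reach, as a shift and turn from the pose commanded when the call began, along the tool's axes at that moment, turning the shorter way round; what a row does not reach only later rows make up. Full scale, the value 1, is 100 cm for a shift and 180 degrees for a turn. A row lasts 1/12 s, in which the tool goes at most 41.7 mm and 7.16 degrees, less where a joint would pass 70% of its speed; a pose out of reach is approached as far as the arm can. A call with a number of a shift or a turn outside -1 to 1 is refused whole. A call with a gripper value outside its range is refused whole. OPENING is the opening, from -1 (shut) to 1 (fully open), set as the call begins (- or left out, the last holds). The fingers move at their own pace and stop on an object; FORCE is the grip in N (left out, the last holds). Time passes only in rows, so rows that repeat a pose let the fingers close. It gives the time, the measured TCP pose, the force and the opening at its end, in the units of the state.
- r.get_state(): the state, without advancing time (a new reading comes with each control period).
- snapshot(name): name is "side" or "top" or "wrist"; returns the picture (384x512x3 uint8, red, green, blue); there is no depth.
- get_calibration(name): a dict with "fx", "fy", "cx", "cy" (pixels), "T" (4x4, takes a point from camera to world coordinates). Camera axes: x right, y down, z forward; pixel columns grow to the right and rows downward; lengths in m; the calibration is good to about 2 mm. A picture is of the moment at which its call begins: read the wrist's pose just before it. get_calibration takes no time and is no camera call; for the wrist camera it gives the pose at the moment of the call.
- job.finish_job(): hands the job in, once; it reports no verdict.
Trained networks look in the newest picture that a camera, given by its name, has taken for a name from the list of things; names that differ only in an ending like _2 or _b are one class to them, and where a whole thing is asked for, a point or a joint stands for the part that bears it (a point fixed in the world has none). Each returns a list of dicts, best first, with "confidence" (0 to 1); they miss things now and then, are a little off and sometimes report something else, mostly with a low value. They report only what shows in the picture. A call takes as long as a camera call.
- boxes_of(thing, camera): "bbox" ([left, top, right, bottom] in pixels, round what is visible of it).
The state is a dict: "clock": time; "q": joint angles; "qd": joint speeds; "joint_torque": joint torques, N m; "tool_pos": TCP position; "eef_rot": TCP orientation; "contact_force": force on the tool from outside, world axes, zero at the start; "moment": the same for the moment, N m; "opening": opening from 0.0 (shut) to 1.0 (fully open).
Only numpy, scipy, OpenCV 4.12 (cv2) and the standard library are available. Lean on these libraries where they do the work, as an engineer would, in place of code of your own. Each camera call takes 0.05 s, during which the arm holds its last target. There are 200 camera calls.

TASK

Close up the little wooden findings chest with your fingertips: push both open drawers fully home, and then push the open lid over and down until it is fully shut, without slamming it. Grasp and lift nothing, and leave the small box in the chest's tray, the mallet, the steel block and the jar where they are.

Things in the scene. Friction and masses are not known exactly. Their poses are not given: they have to be found in the camera images.
- chest: low chest of medium-brown wood, fixed to the bench, 150 (its x) by 210 (its y) by 70 mm high without the lid; origin at the centre of its underside; its own -x side is the front, with two drawers side by side; its top is an open tray (floor 46 mm, rim 70 mm above the bench). It stands turned, with the front facing between the world's -y (chest yaw 1.5) and half-way from -y to +x (chest yaw 2.1)
- drawer_left (a joint): drawer at the chest's +y half: metres it stands out of the chest towards the chest's -x; 0 = fully home (a stop), at most 0.075; it slides with about 1.5 N of friction
- drawer_right (a joint): the same for the drawer at the chest's -y half
- drawer_left_knob (a point): centre of the outer end of the left drawer's brass knob (16 mm across, 22 mm above the bench); stands 18 mm in front of the drawer's flat front (93 mm wide, from 5 to 40 mm above the bench). With the drawer home it lies at chest x = -0.093, y = +0.051
- drawer_right_knob (a point): the same on the right drawer; with the drawer home it lies at chest x = -0.093, y = -0.051
- lid (a joint): angle of the wooden lid (flat board 166 by 210 by 8 mm, with a lip 34 mm deep on the underside of its free edge): 0 = shut flat (a stop), 1.57 = upright, more = leaning back away from the drawers, at most 1.9. A stiff hinge (about 0.3 N m of friction) keeps it where it is left; it never falls by itself
- lid_hinge (a point): middle of the lid's hinge line, which runs along the chest's y axis at chest x = +0.078, 71 mm above the bench, in the plane of the lid's underside
- lid_edge (a point): middle of the lid's free edge, on its outer (upper when shut) face, 166 mm from the hinge
- ring_box: small dark brown jewellery box, 50 by 50 by 18 mm, loose in the chest's tray, not to be disturbed; origin at the centre of its underside
- mallet: small wooden mallet lying beside the chest, head 85 mm long and 38 mm thick, handle 190 mm long; origin under the head's centre, handle towards its -x; not to be disturbed
- bench_block: steel bench block on a black rubber foot, 90 by 90 by 30 mm; origin at the centre of its underside; not to be disturbed
- jar: squat jar with a metal cap, 56 mm across, 55 mm high; origin at the centre of its underside; not to be disturbed

How it is judged:
On the way, in this order (a step that is already met when the one before it is completed fails the run):
1. both drawers are fully home (the lid is not yet shut) (value of joint each of drawer_left, drawer_right below 0.004 m and value of joint lid above 0.06 rad), for 0.2 s.
2. the lid is fully shut (value of joint lid below 0.04 rad), for 0.2 s.
At the end, for the whole second after the job is handed in: both drawers within 4 mm of fully home and the lid within 0.04 rad (about 6 mm at its free edge) of shut, and the small box, mallet, block and jar within 20 mm of where they started (value of joint each of drawer_left, drawer_right below 0.004 m and value of joint lid below 0.04 rad and distance of each of ring_box, mallet, bench_block, jar from where it was at the start of the episode below 0.02 m); the robot touches nothing.
It fails at once if the small box in the tray is lifted, or moved more than 20 mm (distance of ring_box from where it was at the start of the episode above 0.02 m).
It fails at once if the mallet is lifted, or moved more than 20 mm (distance of mallet from where it was at the start of the episode above 0.02 m).
It fails at once if the steel bench block is lifted, or moved more than 20 mm (distance of bench_block from where it was at the start of the episode above 0.02 m).
It fails at once if the jar is lifted, or moved more than 20 mm (distance of jar from where it was at the start of the episode above 0.02 m).
It fails at once if the lid is slammed (closes faster than 4 rad/s) (velocity of joint lid below -4 rad/s).
It also fails if it takes over 67 s, if anything falls off the work surface, if the arm or the gripper's body presses on something with over 40 N, if the wrist force passes 120 N, or if a joint passes its speed limit or range.

## Working session

There is one attempt and no reset: what is moved stays moved. The work goes in short steps, Python scripts to look and compute and a shell command to move; the robot and the scene stay as the last step left them, time stands still between calls to the robot, and variables do not carry over. Pictures are saved under pics/ and viewed, about 8 in all and at most 12, crops included, and the job is handed in when it is done.

```bash
mkdir -p pics; python3 - <<'E'
from plant import r,snapshot,get_calibration,boxes_of
import cv2,numpy as np
s=r.get_state();print(s['clock'],s['tool_pos'],s['eef_rot'],s['opening'])
for c in ['top','side']:
    im=snapshot(c);cv2.imwrite(f'pics/{c}0.png',cv2.resize(im[:,:,::-1],(800,600),interpolation=cv2.INTER_CUBIC))
    k=get_calibration(c);print(c,k['fx'],k['cx'],k['cy'],np.round(k['T'],3).tolist())
    for t in ['chest','drawer_left_knob','drawer_right_knob','lid','ring_box','mallet','bench_block','jar']:
        print(t,[(np.round(b['bbox']).tolist(),round(b['confidence'],2)) for b in boxes_of(t,c)[:2]])
print(r.get_state()['clock'])
E
```

```text
0.0 [0.26469067 0.56543399 0.20112941] [ 0.69086488 -0.15359451  0.15341961 -0.68962082] 0.9982028880533538
top 361.6361456495551 252.4455282147289 193.13114892402453 [[-0.129, -0.969, 0.21, 0.41], [-0.992, 0.127, -0.023, 0.012], [-0.004, -0.211, -0.978, 0.785], [0.0, 0.0, 0.0, 1.0]]
chest [([188.0, 125.0, 317.0, 258.0], 0.63)]
drawer_left_knob [([286.0, 202.0, 316.0, 251.0], 0.91), ([284.0, 160.0, 309.0, 203.0], 0.4)]
drawer_right_knob []
lid [([189.0, 123.0, 220.0, 256.0], 0.93)]
ring_box [([247.0, 205.0, 278.0, 231.0], 0.71)]
mallet [([192.0, 112.0, 292.0, 135.0], 0.93), ([186.0, 124.0, 220.0, 258.0], 0.25)]
bench_block [([317.0, 275.0, 366.0, 322.0], 0.96), ([187.0, 123.0, 223.0, 253.0], 0.55)]
jar [([308.0, 116.0, 337.0, 144.0], 0.91)]
side 476.953752714682 255.33312442227475 187.60081099795838 [[0.996, -0.037, 0.087, 0.476], [-0.092, -0.605, 0.791, -0.779], [0.023, -0.795, -0.606, 0.69], [0.0, 0.0, 0.0, 1.0]]
chest [([194.0, 106.0, 305.0, 265.0], 0.97)]
drawer_left_knob [([198.0, 232.0, 248.0, 266.0], 0.88)]
drawer_right_knob [([247.0, 234.0, 301.0, 261.0], 0.68), ([196.0, 106.0, 298.0, 175.0], 0.26)]
lid [([192.0, 102.0, 303.0, 174.0], 0.8), ([196.0, 229.0, 244.0, 266.0], 0.59)]
ring_box [([220.0, 199.0, 248.0, 221.0], 0.67)]
mallet [([305.0, 180.0, 357.0, 257.0], 0.84), ([194.0, 105.0, 299.0, 174.0], 0.25)]
bench_block []
jar [([321.0, 254.0, 348.0, 295.0], 0.88), ([218.0, 196.0, 245.0, 224.0], 0.71)]
0.9
```

View pics/top0.png

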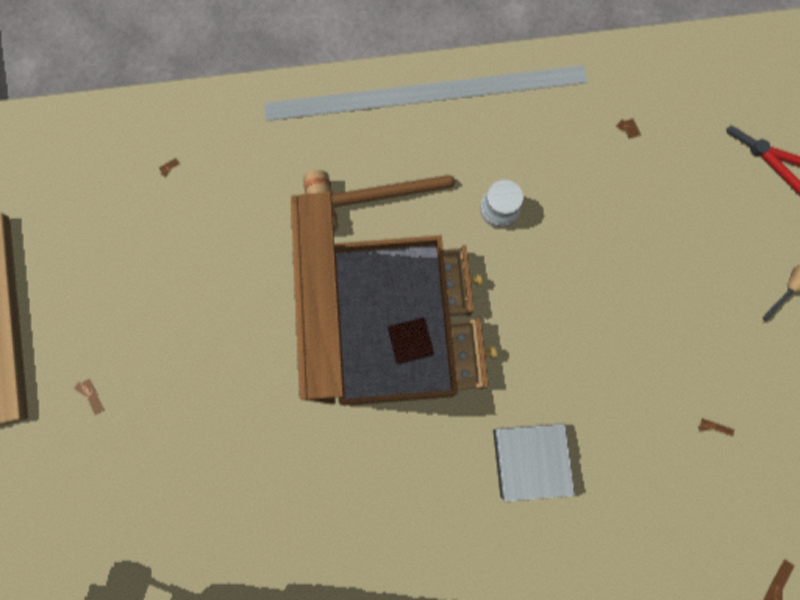

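View pics/side0.png

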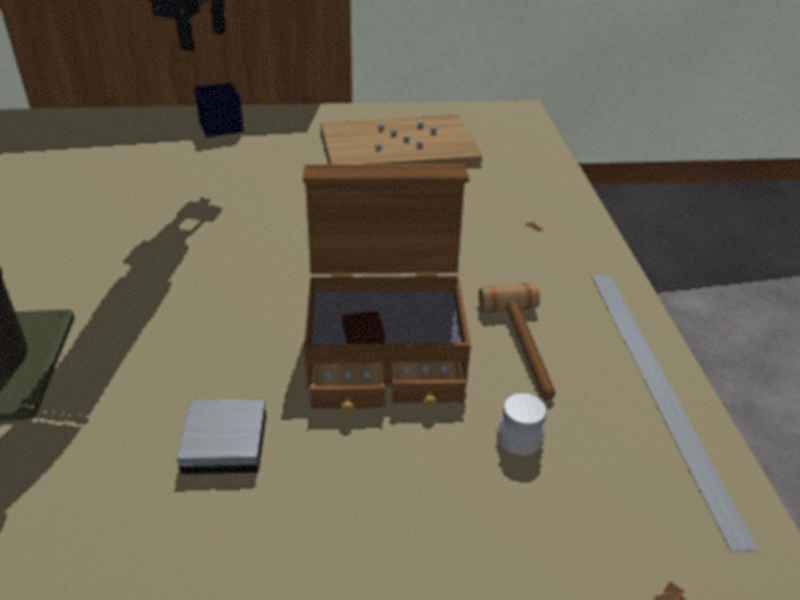

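The top picture shows both drawers out, with knobs at (478,280) right and (494,352) left. The lid edge runs from (291,197) to (300,398) and the front rim from (441,237) to (455,394). The side picture agrees: knobs at (348,406) and (430,400), lid about upright. Next I'll fit a model to both views.

```bash
cat > fit.py <<'E'
import numpy as np
from scipy.optimize import least_squares
from plant import r,get_calibration
K={c:get_calibration(c) for c in('top','side')}
def proj(c,p):
    k=K[c];q=np.linalg.inv(k['T'])@np.append(p,1);return np.array([k['fx']*q[0]/q[2]+k['cx'],k['fy']*q[1]/q[2]+k['cy']])/.64
def ray(c,u,v,z):
    k=K[c];d=k['T'][:3,:3]@[(u*.64-k['cx'])/k['fx'],(v*.64-k['cy'])/k['fy'],1];o=k['T'][:3,3];return o+d*(z-o[2])/d[2]
def W(p,l):
    c,s=np.cos(p[2]),np.sin(p[2]);return np.array([p[0]+c*l[0]-s*l[1],p[1]+s*l[0]+c*l[1],l[2]])
def lid(p,y,u,n):  # u from hinge, n above underside
    a=p[5];return W(p,[.078-u*np.cos(a)+n*np.sin(a),y,.071+u*np.sin(a)+n*np.cos(a)])
def kl(p):return W(p,[-.093-p[3],.051,.022])
def kr(p):return W(p,[-.093-p[4],-.051,.022])
E
cat > f1.py <<'E'
from fit import *
R=lambda x,y:(lambda p:W(p,[x,y,.07]))
L=lambda y,u,n:(lambda p:lid(p,y,u,n))
obs=[('top',478,280,kr),('top',494,352,kl),('side',348,406,kl),('side',430,400,kr),
('top',441,237,R(-.075,-.105)),('top',455,394,R(-.075,.105)),
('side',307,347,R(-.075,.105)),('side',468,346,R(-.075,-.105)),
('top',291,197,L(-.105,.166,.008)),('top',300,398,L(.105,.166,.008)),
('top',332,193,L(-.105,.166,-.034)),('side',304,180,L(.105,.166,-.034)),('side',468,180,L(-.105,.166,-.034)),('side',306,166,L(.105,.166,.008)),('side',466,166,L(-.105,.166,.008))]
f=lambda p:np.concatenate([proj(c,g(p))-[u,v] for c,u,v,g in obs])
s=least_squares(f,[.4,-.06,1.6,.03,.02,1.6],loss='soft_l1',f_scale=2)
p=s.x;print(np.round(p,4));print(np.round(f(p).reshape(-1,2),1).tolist())
np.save('p.npy',p)
print('knobs',kl(p),kr(p),'lidedge',lid(p,0,.166,.008),'hinge',lid(p,0,0,0),'front dir',-np.cos(p[2]),-np.sin(p[2]))
print('block',ray('top',536,462,.03),'jar',ray('top',503,195,.055),'ring',ray('top',411,341,.064),'mallethead',ray('top',317,185,.03),'handle',ray('top',452,182,.02))
from scipy.spatial.transform import Rotation as Q
print(Q.from_quat(r.get_state()['eef_rot']).as_matrix().round(3))
E
python3 f1.py
```

```text
[0.5446 0.0018 1.5205 0.0428 0.0333 1.6104]
[[0.7, -0.4], [0.1, -0.2], [-1.2, -0.1], [-1.2, -0.8], [-0.1, -2.7], [2.2, -0.2], [-3.5, -2.7], [2.1, -3.4], [1.2, -2.9], [1.3, 0.9], [0.5, -2.7], [-1.8, -3.4], [1.2, -3.4], [-1.7, -3.9], [-0.6, -3.7]]
knobs [ 0.48688719 -0.13129479  0.022     ] [ 0.58923775 -0.12688899  0.022     ] lidedge [0.54929553 0.09423247 0.23655313] hinge [0.54856381 0.07968516 0.071     ] front dir -0.05023581594889668 -0.9987373842987698
block [ 0.33856327 -0.15957925  0.03      ] jar [ 0.69570067 -0.17328025  0.055     ] ring [ 0.51020586 -0.01988101  0.064     ] mallethead [0.75540929 0.08151431 0.03      ] handle [ 0.73893785 -0.11228306  0.02      ]
[[ 0.906  0.     0.424]
 [-0.424  0.     0.906]
 [-0.    -1.     0.   ]]
```

```bash
cat > to.py <<'E'
import sys,json
from fit import *
from scipy.spatial.transform import Rotation as Q
p=np.load('p.npy')
def show():
    s=r.get_state();M=Q.from_quat(s['eef_rot']).as_matrix()
    print('t',s['clock'],'tcp',s['tool_pos'].round(4),'F',np.round(s['contact_force'],1),'op',round(s['opening'],2))
    return s,M
def go(*ts):
    s,M=show()
    D=np.column_stack([np.array([-np.sin(p[2]),np.cos(p[2]),0])*-1,]) # -chest y
    z=D[:,0];y=np.array([0,0,-1.]);x=np.cross(y,z);T=np.column_stack([x,y,z])
    print('turn/pi',(Q.from_matrix(M.T@T).as_rotvec()/np.pi).round(4))
    for t in ts: print(np.round(t,4),'->',(M.T@(np.array(t)-s['tool_pos'])).round(4))
E
python3 -c "
from to import *
go([.2647,.5654,.34],kl(p)*.5+kr(p)*.5+[-.001,-.037,.318])"
python3 -m handwheel '[[[0,-0.13,0,0,0.1,0],[0,-0.13,0,0,0.2,0],[0,-0.13,0,0,0.2,0],[0,-0.13,0,0,0.377,0],[0.557,-0.13,-0.546,0,0.377,0],[0.557,-0.13,-0.546,0,0.377,0],[0.557,-0.13,-0.546,0,0.377,0],[0.557,-0.13,-0.546,0,0.377,0],[0.557,-0.13,-0.546,0,0.377,0],[0.557,-0.13,-0.546,0,0.377,0],[0.557,-0.13,-0.546,0,0.377,0],[0.557,-0.13,-0.546,0,0.377,0]]]' 1
python3 -c "
from to import *
go(kl(p)*.5+kr(p)*.5+[-.001,-.037,.318])"
```

```text
t 0.9 tcp [0.265  0.5661 0.202 ] F [ 0.4 -0.3 -0.4] op 1.0
turn/pi [-0.      0.3766 -0.    ]
[0.2647 0.5654 0.34  ] -> [ 0.     -0.138  -0.0007]
[ 0.5371 -0.1661  0.34  ] -> [ 0.5568 -0.1381 -0.5478]
clock: 1.9
tool_pos: [0.3818, 0.252, 0.3322]
eef_rot: [-0.487, 0.513, -0.513, 0.487]
contact_force: [1.0, 0.4, 0.1]
opening: 1.004
t 1.9 tcp [0.3818 0.252  0.3322] F [1.  0.4 0.1] op 1.0
turn/pi [-0.0002 -0.0002 -0.0002]
[ 0.5371 -0.1661  0.34  ] -> [ 0.4096 -0.0079  0.1763]
```

```bash
python3 -m handwheel '[[[0.41,0,0.176,0,0,0],[0.41,0,0.176,0,0,0],[0.41,0,0.176,0,0,0],[0.41,0,0.176,0,0,0],[0.41,0,0.176,0,0,0],[0.41,0,0.176,0,0,0],[0.41,0,0.176,0,0,0],[0.41,0,0.176,0,0,0],[0.41,0,0.176,0,0,0],[0.41,0,0.176,0,0,0],[0.41,0,0.176,0,0,0],[0.41,0,0.176,0,0,0]]]'
python3 -c "
from to import *
m=kl(p)*.5+kr(p)*.5+[-.001,-.037,0]
go(m,m-[0,0,.002],W(p,[-.102,0,.02]))"
```

```text
clock: 2.9
tool_pos: [0.5368, -0.1727, 0.3318]
eef_rot: [0.486, -0.513, 0.517, -0.484]
contact_force: [-0.6, -0.3, -0.4]
opening: 0.999
t 2.9 tcp [ 0.5368 -0.1727  0.3318] F [-0.6 -0.3 -0.4] op 1.0
turn/pi [-0.0004 -0.0034  0.0017]
[ 0.5371 -0.1661  0.022 ] -> [-0.0082  0.3098 -0.0006]
[ 0.5371 -0.1661  0.02  ] -> [-0.0082  0.3118 -0.0006]
[ 0.5395 -0.1001  0.02  ] -> [-0.0743  0.3114 -0.0021]
```

```bash
python3 -m handwheel '[[[0,0.15,0,0,0,0],[0,0.15,0,0,0,0],[0,0.15,0,0,0,0],[0,0.15,0,0,0,0],[0,0.25,0,0,0,0],[0,0.25,0,0,0,0],[0,0.25,0,0,0,0],[0,0.28,0,0,0,0],[0,0.3,0,0,0,0],[0,0.31,0,0,0,0],[0,0.31,0,0,0,0],[0,0.31,0,0,0,0]]]'
python3 -c "
from to import *
import cv2
from plant import snapshot
go(W(p,[-.102,0,.022]))
a=snapshot('top')[:,:,::-1][90:290,150:400];b=snapshot('side')[:,:,::-1][90:290,150:400]
cv2.imwrite('pics/2.png',cv2.resize(np.hstack([a,b]),None,fx=1.6,fy=1.6,interpolation=2))"
```

```text
clock: 3.9
tool_pos: [0.5366, -0.1644, 0.0222]
eef_rot: [0.487, -0.513, 0.513, -0.487]
contact_force: [0.5, 0.2, -0.2]
opening: 1.001
t 3.9 tcp [ 0.5366 -0.1644  0.0222] F [ 0.5  0.2 -0.2] op 1.0
turn/pi [-0.0001 -0.0003 -0.0001]
[ 0.5395 -0.1001  0.022 ] -> [-0.0644  0.0002 -0.0004]
```

View pics/2.png

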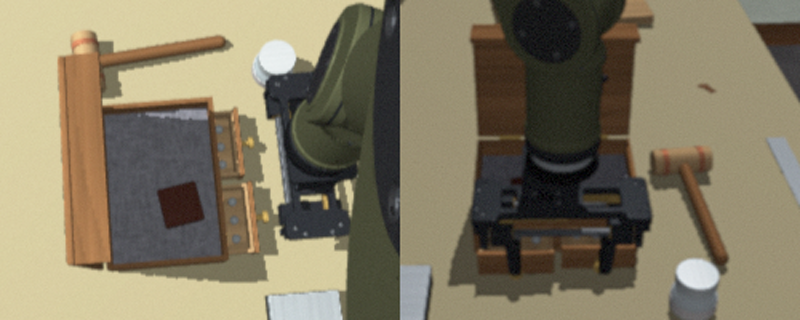

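The crops show the two fingers standing in front of the two knobs, at (515,250) and (605,250), clear of the jar and the block. I'll push both drawers in together.

```bash
python3 -m handwheel '[[[-0.008,0,0,0,0,0],[-0.016,0,0,0,0,0],[-0.024,0,0,0,0,0],[-0.032,0,0,0,0,0],[-0.04,0,0,0,0,0],[-0.047,0,0,0,0,0],[-0.053,0,0,0,0,0],[-0.058,0,0,0,0,0],[-0.061,0,0,0,0,0],[-0.063,0,0,0,0,0],[-0.064,0,0,0,0,0],[-0.064,0,0,0,0,0]]]'
python3 -c "
from to import *
go(W(p,[-.102,0,.022]))"
```

```text
clock: 5.0
tool_pos: [0.5396, -0.1008, 0.0219]
eef_rot: [0.487, -0.513, 0.513, -0.487]
contact_force: [-0.6, -0.4, -0.3]
opening: 1.0
t 5.0 tcp [ 0.5396 -0.1008  0.0219] F [-0.6 -0.4 -0.3] op 1.0
turn/pi [ 0.     -0.0004  0.    ]
[ 0.5395 -0.1001  0.022 ] -> [-0.0007 -0.0001 -0.0001]
```

```bash
python3 -m handwheel '[[[-0.002,0,0,0,0,0],[-0.004,0,0,0,0,0],[-0.005,0,0,0,0,0]]]' ; python3 -m handwheel '[[[-0.002,0,0,0,0,0],[-0.003,0,0,0,0,0],[-0.003,0,0,0,0,0]]]'
python3 -c "
from to import *
import cv2
from plant import snapshot
go()
a=snapshot('top')[:,:,::-1][90:290,150:400];b=snapshot('side')[:,:,::-1][90:290,150:400]
cv2.imwrite('pics/3.png',cv2.resize(np.hstack([a,b]),None,fx=1.6,fy=1.6,interpolation=2))"
```

```text
clock: 5.25
tool_pos: [0.5399, -0.0956, 0.0219]
eef_rot: [-0.487, 0.513, -0.513, 0.487]
contact_force: [0.1, -0.2, -1.0]
opening: 1.002
clock: 5.5
tool_pos: [0.5401, -0.0923, 0.0219]
eef_rot: [-0.487, 0.513, -0.512, 0.487]
contact_force: [0.5, 0.1, -0.2]
opening: 1.001
t 5.5 tcp [ 0.5401 -0.0923  0.0219] F [ 0.5  0.1 -0.2] op 1.0
turn/pi [ 0.     -0.0002 -0.0001]
```

View pics/3.png

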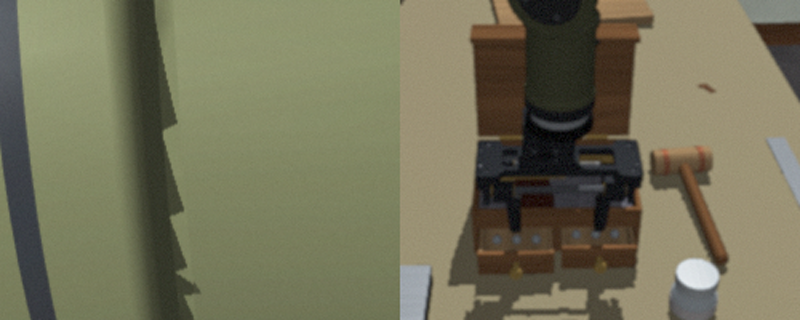

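The drawers did not move. The open fingertips swing up, since the TCP is defined with the fingers shut, so they passed over the drawer fronts. I'll back out the same way, shut the fingers and push one drawer at a time.

```bash
python3 -m handwheel '[[[0.01,-0.02,0,0,0,0],[0.04,-0.02,0,0,0,0],[0.075,-0.02,0,0,0,0],[0.075,-0.02,0,0,0,0],[0.075,-0.02,0,0,0,0]]]'
python3 -m handwheel '[[[0,0,0.051,0,0,0],[0,0,0.051,0,0,0],[0,0,0.051,0,0,0],[0,0,0.051,0,0,0],[0,0,0.051,0,0,0],[0,0,0.051,0,0,0],[0,0,0.051,0,0,0],[0,0,0.051,0,0,0],[0,0,0.051,0,0,0],[0,0,0.051,0,0,0]]]' -1 10
python3 -c "
from to import *
t=kr(p)
go([t[0]-.002,-.166,.022],[t[0],t[1]-.009,.022],W(p,[-.102,-.051,.022]))"
```

```text
clock: 6.02
tool_pos: [0.5356, -0.1711, 0.0421]
eef_rot: [0.486, -0.513, 0.515, -0.485]
contact_force: [-0.4, 0.7, 0.4]
opening: 0.998
clock: 6.85
tool_pos: [0.587, -0.1703, 0.042]
eef_rot: [-0.487, 0.513, -0.513, 0.487]
contact_force: [0.7, -0.4, -0.4]
opening: 0.269
t 6.85 tcp [ 0.587  -0.1703  0.042 ] F [ 0.7 -0.4 -0.4] op 0.27
turn/pi [ 0.     -0.0004 -0.    ]
[ 0.5872 -0.166   0.022 ] -> [-0.0043  0.02    0.0001]
[ 0.5892 -0.1359  0.022 ] -> [-0.0345  0.02    0.0005]
[ 0.5905 -0.1026  0.022 ] -> [-0.0677  0.02    0.    ]
```

Now lower to knob height while the fingers finish closing, then push the right drawer.

```bash
python3 -m handwheel '[[[0,0.0,0,0,0,0],[0,0.0,0,0,0,0],[0,0.0,0,0,0,0],[0,0.01,0,0,0,0],[0,0.02,0,0,0,0],[0,0.02,0,0,0,0],[0,0.02,0,0,0,0],[-0.01,0.02,0,0,0,0],[-0.02,0.02,0,0,0,0],[-0.027,0.02,0,0,0,0],[-0.033,0.02,0,0,0,0],[-0.038,0.02,0,0,0,0]]]'
python3 -m handwheel '[[[-0.004,0,0,0,0,0],[-0.008,0,0,0,0,0],[-0.012,0,0,0,0,0],[-0.015,0,0,0,0,0],[-0.018,0,0,0,0,0],[-0.021,0,0,0,0,0],[-0.024,0,0,0,0,0],[-0.026,0,0,0,0,0],[-0.028,0,0,0,0,0],[-0.029,0,0,0,0,0],[-0.03,0,0,0,0,0],[-0.03,0,0,0,0,0]]]'
python3 -m handwheel '[[[-0.002,0,0,0,0,0],[-0.003,0,0,0,0,0],[-0.003,0,0,0,0,0]]]'
```

```text
clock: 7.85
tool_pos: [0.5894, -0.1306, 0.0221]
eef_rot: [-0.487, 0.512, -0.512, 0.488]
contact_force: [0.2, 0.5, -0.5]
opening: 0.005
clock: 8.85
tool_pos: [0.5906, -0.1022, 0.0219]
eef_rot: [-0.487, 0.513, -0.513, 0.487]
contact_force: [0.4, 0.4, 0.8]
opening: 0.007
clock: 9.1
tool_pos: [0.5908, -0.0989, 0.0219]
eef_rot: [-0.487, 0.513, -0.512, 0.487]
contact_force: [-0.2, 0.6, -0.6]
opening: 0.004
```

```bash
python3 -c "
from to import *
import cv2
from plant import snapshot
go()
b=snapshot('side')[:,:,::-1][90:290,180:370]
cv2.imwrite('pics/4.png',cv2.resize(b,None,fx=3,fy=3,interpolation=2))"
```

```text
t 9.1 tcp [ 0.5908 -0.0989  0.0219] F [-0.2  0.6 -0.6] op 0.0
turn/pi [ 0.     -0.0002 -0.0001]
```

View pics/4.png

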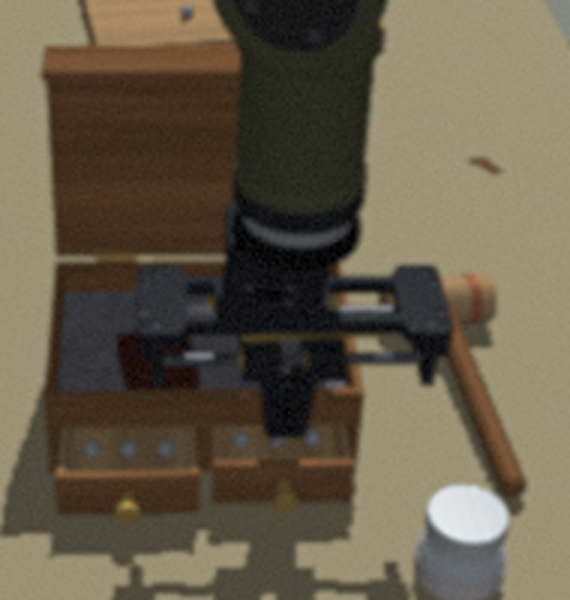

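```bash
python3 -c "
from to import *
for z in (.022,.04,.06): print(z,proj('side',[.5908,-.0989,z])*.64)
print(kr(p),proj('side',kr(p))*.64, 'knob obs',180+285/3,90+497/3)
c=np.linalg.inv(K['side']['T'])
for y in(-.0989,-.08,-.06): print(y,proj('side',[.5908,y,.05])*.64)
print(proj('side',[.265,.566,.202])*1)
"
```

```text
0.022 [273.47809355 245.35831054]
0.04 [273.89864996 238.77529321]
0.06 [274.37751278 231.27959903]
[ 0.58923775 -0.12688899  0.022     ] [274.43394216 255.45810576] knob obs 275.0 255.66666666666666
-0.0989 [274.13653033 235.05172477]
-0.08 [272.96911866 228.56451267]
-0.06 [271.77309745 221.91831966]
[207.15013909  60.76352492]
```

```bash
python3 -m handwheel '[[[0.01,-0.01,0,0,0,0],[0.04,-0.01,0,0,0,0],[0.07,-0.01,0,0,0,0],[0.07,-0.01,0,0,0,0],[0.07,0,0,0,0,0],[0.07,0,0,0,0,0],[0.07,0,0,0,0,0]]]'
python3 -c "
from to import *
import cv2
from plant import snapshot
s,M=show();k=get_calibration('wrist')
print(k['fx'],k['cx'],k['cy'],np.round(k['T'],3).tolist())
t=s['tool_pos'];print('side',proj('side',t)*.64)
q=np.linalg.inv(k['T'])@np.append(t,1);print('wrist',k['fx']*q[0]/q[2]+k['cx'],k['fy']*q[1]/q[2]+k['cy'])
a=snapshot('wrist')[:,:,::-1];b=cv2.resize(snapshot('side')[:,:,::-1][140:300,200:360],(384,384),interpolation=2)
cv2.imwrite('pics/5.png',cv2.resize(np.hstack([a,b]),None,fx=.89,fy=.89))"
```

```text
clock: 9.73
tool_pos: [0.5867, -0.1676, 0.0212]
eef_rot: [-0.487, 0.513, -0.511, 0.487]
contact_force: [-0.3, -0.1, 0.7]
opening: 0.003
t 9.7333 tcp [ 0.5867 -0.1676  0.0212] F [-0.3 -0.1  0.7] op 0.0
314.4704817344077 255.6271134233329 187.4398268370726 [[0.999, -0.048, -0.018, 0.591], [-0.052, -0.951, -0.305, -0.088], [-0.003, 0.305, -0.952, 0.204], [0.0, 0.0, 0.0, 1.0]]
side [275.73461566 271.35098259]
wrist 255.93115839213522 219.4494209932408
```

View pics/5.png

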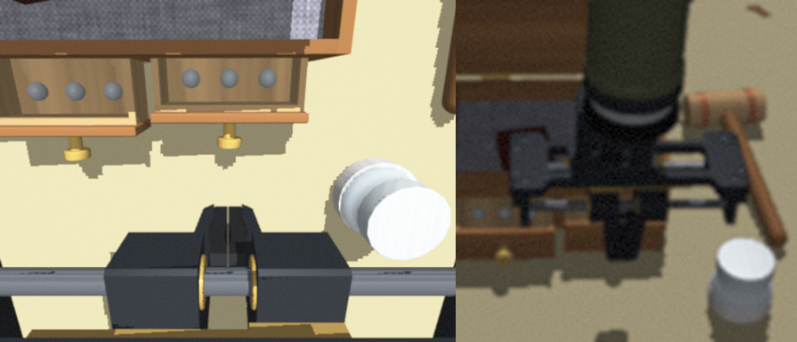

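```bash
python3 -c "
from to import *
s,M=show();Kw=get_calibration('wrist');t=s['tool_pos']
K['wrist']=Kw
obs=[('side',278,260.3),('wrist',257,233)]
f=lambda x:np.concatenate([proj(c,x)*.64-[u,v] for c,u,v in obs])
o=least_squares(f,t);print('tip',o.x,'minus tcp',o.x-t,o.fun)
# chest pose check in the wrist view
for n,x in dict(kl=kl(p),kr=kr(p)).items(): print(n,proj('wrist',x)*.64)
print('seen', 77/.89,155/.89, 229/.89,143/.89)
"
```

```text
t 9.8333 tcp [ 0.5872 -0.1676  0.0217] F [ 0.2 -0.3  0.8] op 0.0
tip [ 0.58819185 -0.1644838   0.04748168] minus tcp [0.00095239 0.00316608 0.02581299] [-0.97116419 -0.00810295  0.28712491  0.02685951]
kl [ 85.98314786 171.82463905]
kr [255.75547532 156.12061326]
seen 86.51685393258427 174.1573033707865 257.30337078651684 160.67415730337078
```

```bash
python3 -c "
from to import *
k=K['side']
def at(u,v,y):
    u=(u-456)/.89*160/384+200; v=v/.89*160/384+140
    d=k['T'][:3,:3]@[(u-k['cx'])/k['fx'],(v-k['cy'])/k['fy'],1];o=k['T'][:3,3];return (o+d*(y-o[1])/d[1]).round(3)
for n,u,v in [('tip',623,257),('postL',535,225),('postR',730,218),('barL',515,190),('barR',748,185),('barTopL',515,135)]:
    print(n,[at(u,v,y) for y in(-.1776,-.1676,-.15)])
"
```

```text
tip [array([ 0.588, -0.178,  0.061]), array([ 0.59 , -0.168,  0.051]), array([ 0.593, -0.15 ,  0.032])]
postL [array([ 0.513, -0.178,  0.104]), array([ 0.514, -0.168,  0.094]), array([ 0.515, -0.15 ,  0.077])]
postR [array([ 0.676, -0.178,  0.101]), array([ 0.679, -0.168,  0.091]), array([ 0.685, -0.15 ,  0.074])]
barL [array([ 0.497, -0.178,  0.143]), array([ 0.498, -0.168,  0.134]), array([ 0.498, -0.15 ,  0.118])]
barR [array([ 0.686, -0.178,  0.137]), array([ 0.69 , -0.168,  0.128]), array([ 0.696, -0.15 ,  0.112])]
barTopL [array([ 0.498, -0.178,  0.199]), array([ 0.498, -0.168,  0.191]), array([ 0.499, -0.15 ,  0.177])]
```

The wrist picture shows the shut fingertip at about (229,207), and the knobs at (77,155) and (229,143). Triangulating it with the side view puts the real tips about 26 mm above the reported TCP, with the body as stated. The chest fit agrees with the wrist view. Tilting the tool 30° will keep the body off the rim, and opening it keeps it away from the jar, so both knobs can be pushed together.

```bash
python3 -m handwheel '[[[0,-0.03,0,0,0,0],[0,-0.04,-0.025,0,0,0],[0,-0.04,-0.051,0,0,0],[0,-0.04,-0.051,0,0,0.04],[0,-0.04,-0.051,0,0,0.08],[0,-0.04,-0.051,0,0,0.12],[0,-0.04,-0.051,0,0,0.167],[0,-0.04,-0.051,0,0,0.167],[0,-0.04,-0.051,0,0,0.167],[0,-0.04,-0.051,0,0,0.167],[0,-0.04,-0.051,0,0,0.167],[0,-0.04,-0.051,0,0,0.167]]]' 1
python3 - <<'E'
from to import *
import cv2
from plant import snapshot
s,M=show();print(M.round(3));K['wrist']=get_calibration('wrist');t=s['tool_pos']
for e in(-.0525,.0525):
  for b in(0,.026):
    x=t+M@[-.009,-b,e];print(e,b,x.round(3),'side',(proj('side',x)*.64).round(),'wrist',(proj('wrist',x)*.64).round())
a=snapshot('wrist')[:,:,::-1];b=cv2.resize(snapshot('side')[:,:,::-1][140:300,180:340],(384,384),interpolation=2)
cv2.imwrite('pics/6.png',cv2.resize(np.hstack([a,b]),None,fx=.89,fy=.89))
E
```

```text
clock: 10.83
tool_pos: [0.537, -0.1634, 0.0629]
eef_rot: [-0.339, 0.62, -0.367, 0.604]
contact_force: [-0.3, -0.2, -0.3]
opening: 0.887
t 10.8333 tcp [ 0.537  -0.1634  0.0629] F [-0.3 -0.2 -0.3] op 0.89
[[-0.04   0.024  0.999]
 [-0.865  0.5   -0.046]
 [-0.501 -0.866  0.001]]
-0.0525 0 [ 0.485 -0.153  0.067] side [221. 251.] wrist [171. 206.]
-0.0525 0.026 [ 0.484 -0.166  0.09 ] side [220. 247.] wrist [159. 224.]
0.0525 0 [ 0.59  -0.158  0.067] side [278. 250.] wrist [340. 206.]
0.0525 0.026 [ 0.589 -0.171  0.09 ] side [279. 246.] wrist [352. 223.]
```

View pics/6.png

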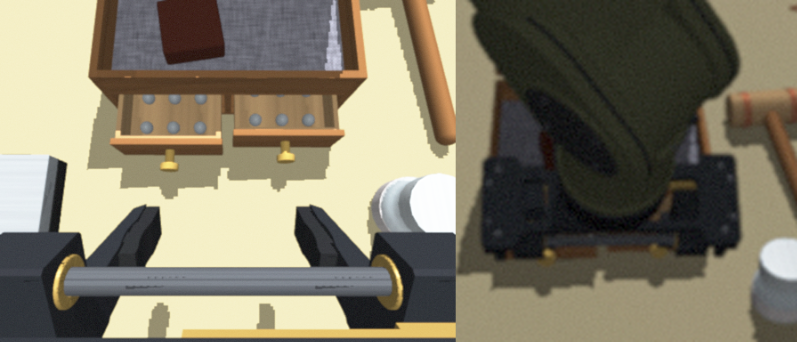

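Wrist picture: the fingertips at (150,207) and (305,207) line up with the knobs at (169,165) and (286,155), and the jar and block are clear. Lower to knob height and look at the pose.

```bash
python3 -m handwheel '[[[0.01,0.0173,0,0,0,0],[0.02,0.0346,0,0,0,0],[0.025,0.0433,0,0,0,0],[0.029,0.05,0,0,0,0],[0.0315,0.0545,0,0,0,0],[0.0315,0.0545,0,0,0,0],[0.0315,0.0545,0,0,0,0]]]'
python3 - <<'E'
from to import *
import cv2
from plant import snapshot
s,M=show();t=s['tool_pos']
tip=t+M@[-.003,-.026,0];print('tip',tip)
for d in (.03,.04,.05,.075,.08,.085): print(d,(M.T@np.array([.05*d,d,0])).round(4))
a=snapshot('wrist')[:,:,::-1]
cv2.imwrite('pics/7.png',a)
E
```

```text
clock: 11.52
tool_pos: [0.5365, -0.1665, -0.0007]
eef_rot: [-0.337, 0.621, -0.369, 0.603]
contact_force: [-0.1, -0.5, 0.5]
opening: 1.004
t 11.5167 tcp [ 0.5365 -0.1665 -0.0007] F [-0.1 -0.5  0.5] op 1.0
tip [ 0.53599919 -0.17691098  0.0233204 ]
0.03 [-0.026  0.015 -0.   ]
0.04 [-0.0347  0.0201 -0.    ]
0.05 [-0.0433  0.0251 -0.0001]
0.075 [-0.065   0.0376 -0.0001]
0.08 [-0.0693  0.0401 -0.0001]
0.085 [-0.0737  0.0426 -0.0001]
```

View pics/7.png

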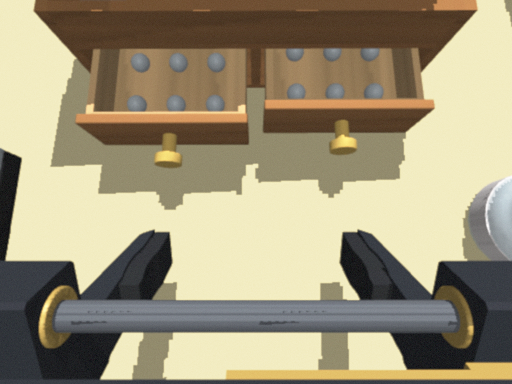

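The tips straddle the knobs slightly wide (finger inner edges at columns 172 and 342, knobs at 168 and 343), so I'll narrow the opening a little and push gently.

```bash
python3 -m handwheel '[[[-0.0087,0.005,0,0,0,0],[-0.0173,0.01,0,0,0,0],[-0.026,0.015,0,0,0,0],[-0.0303,0.0175,0,0,0,0],[-0.0347,0.02,0,0,0,0],[-0.039,0.0225,0,0,0,0],[-0.0433,0.025,0,0,0,0],[-0.0477,0.0275,0,0,0,0],[-0.052,0.03,0,0,0,0],[-0.0563,0.0325,0,0,0,0],[-0.0563,0.0325,0,0,0,0],[-0.0563,0.0325,0,0,0,0]]]' 0.85
python3 - <<'E'
from to import *
import cv2
from plant import snapshot
s,M=show()
cv2.imwrite('pics/8.png',snapshot('wrist')[:,:,::-1])
for d in (.02,.03): print(d,(M.T@np.array([.05*d,d,0])).round(4))
E
```

```text
clock: 12.57
tool_pos: [0.5396, -0.1013, -0.0009]
eef_rot: [-0.337, 0.621, -0.369, 0.603]
contact_force: [0.2, -1.2, 1.6]
opening: 0.925
t 12.5667 tcp [ 0.5396 -0.1013 -0.0009] F [ 0.2 -1.2  1.6] op 0.92
0.02 [-0.0173  0.01   -0.    ]
0.03 [-0.026   0.0151 -0.    ]
```

View pics/8.png

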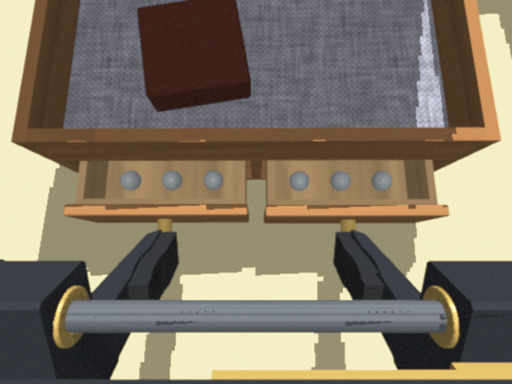

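Both fingers now press on both knobs, hidden behind the tips at (165,232) and (348,232), and the drawer fronts are level. Continue to the stop.

```bash
python3 -m handwheel '[[[-0.003,0.0017,0,0,0,0],[-0.006,0.0035,0,0,0,0],[-0.009,0.0052,0,0,0,0],[-0.012,0.0069,0,0,0,0],[-0.0145,0.0084,0,0,0,0],[-0.016,0.0092,0,0,0,0],[-0.017,0.0098,0,0,0,0],[-0.018,0.0104,0,0,0,0],[-0.018,0.0104,0,0,0,0]]]'
python3 -m handwheel '[[[-0.0017,0.001,0,0,0,0],[-0.0026,0.0015,0,0,0,0],[-0.0026,0.0015,0,0,0,0]]]'
python3 -m handwheel '[[[-0.0017,0.001,0,0,0,0],[-0.0026,0.0015,0,0,0,0],[-0.0026,0.0015,0,0,0,0]]]'
```

```text
clock: 13.37
tool_pos: [0.5407, -0.0805, -0.0009]
eef_rot: [-0.337, 0.621, -0.369, 0.603]
contact_force: [-0.3, -2.7, 0.2]
opening: 0.928
clock: 13.62
tool_pos: [0.5408, -0.0776, -0.0009]
eef_rot: [-0.337, 0.621, -0.369, 0.603]
contact_force: [-0.5, -2.3, 1.3]
opening: 0.923
clock: 13.87
tool_pos: [0.5409, -0.0745, -0.0009]
eef_rot: [-0.337, 0.621, -0.369, 0.603]
contact_force: [0.4, -3.5, 1.2]
opening: 0.926
```

```bash
python3 -m handwheel '[[[-0.0017,0.001,0,0,0,0],[-0.0026,0.0015,0,0,0,0],[-0.0026,0.0015,0,0,0,0]]]'
python3 -m handwheel '[[[-0.0017,0.001,0,0,0,0],[-0.0026,0.0015,0,0,0,0],[-0.0026,0.0015,0,0,0,0]]]'
python3 - <<'E'
from to import *
import cv2
from plant import snapshot
s,M=show()
cv2.imwrite('pics/9.png',snapshot('wrist')[:,:,::-1])
E
```

```text
clock: 14.12
tool_pos: [0.5412, -0.0723, -0.001]
eef_rot: [-0.338, 0.621, -0.369, 0.603]
contact_force: [-0.8, -4.5, 1.5]
opening: 0.925
clock: 14.37
tool_pos: [0.5413, -0.072, -0.0014]
eef_rot: [-0.338, 0.621, -0.371, 0.602]
contact_force: [-1.6, -9.3, 5.9]
opening: 0.927
t 14.3667 tcp [ 0.5413 -0.072  -0.0014] F [-1.6 -9.3  5.9] op 0.93
```

View pics/9.png

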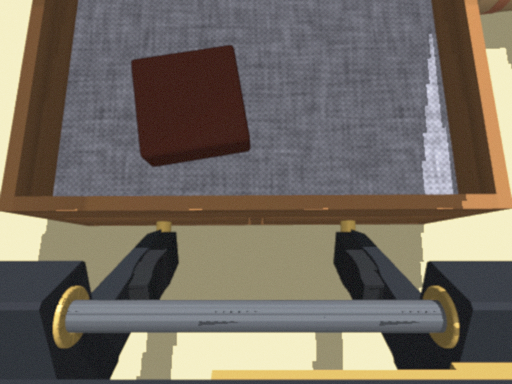

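The drawer fronts look flush (row 222), and the force has risen to 9 N at the stop. One more small press to seat both, then back out and up.

```bash
python3 -m handwheel '[[[-0.0017,0.001,0,0,0,0],[-0.0026,0.0015,0,0,0,0],[-0.0026,0.0015,0,0,0,0],[-0.0026,0.0015,0,0,0,0]]]'
python3 -m handwheel '[[[0.017,-0.01,0,0,0,0],[0.043,-0.025,0,0,0,0],[0.052,-0.03,0,0,0,0],[0.032,-0.065,0,0,0,0],[0.012,-0.1,0,0,0,0],[-0.008,-0.134,0,0,0,0],[-0.028,-0.17,0,0,0,0],[-0.048,-0.204,0,0,0,0],[-0.068,-0.238,0,0,0,0],[-0.083,-0.265,0,0,0,0],[-0.083,-0.265,0,0,0,0],[-0.083,-0.265,0,0,0,0]]]' -1
python3 - <<'E'
from to import *
import cv2
from plant import snapshot,boxes_of
s,M=show()
a=snapshot('top')[:,:,::-1][100:300,150:400];b=snapshot('side')[:,:,::-1][90:290,150:400]
cv2.imwrite('pics/10.png',cv2.resize(np.hstack([a,b]),None,fx=1.6,fy=1.6,interpolation=2))
q=p.copy();q[3]=q[4]=0
print('home px side crop',[((proj('side',k(q))*.64-[150,90])*1.6).round(1)+[400,0] for k in(kl,kr)])
print('top crop',[((proj('top',k(q))*.64-[150,100])*1.6).round(1) for k in(kl,kr)])
go([.545,.14,.38],[.545,-.1,.38])
E
```

```text
clock: 14.75
tool_pos: [0.5415, -0.0719, -0.0016]
eef_rot: [-0.338, 0.62, -0.373, 0.602]
contact_force: [-4.0, -14.1, 9.1]
opening: 0.921
clock: 15.75
tool_pos: [0.539, -0.1253, 0.2715]
eef_rot: [-0.337, 0.62, -0.369, 0.605]
contact_force: [0.1, -0.7, -1.3]
opening: 0.042
t 15.75 tcp [ 0.539  -0.1253  0.2715] F [ 0.1 -0.7 -1.3] op 0.04
home px side crop [array([515.6, 246.7]), array([597.1, 245.6])]
top crop [array([233.7, 202.8]), array([225.9, 128.2])]
t 15.85 tcp [ 0.5373 -0.1254  0.2689] F [ 0.5  0.2 -0.7] op 0.0
turn/pi [ 8.000e-04 -1.000e-04 -1.676e-01]
[0.545 0.14  0.38 ] -> [-0.2853  0.0374 -0.0059]
[ 0.545 -0.1    0.38 ] -> [-0.0781 -0.0831  0.0061]
```

View pics/10.png

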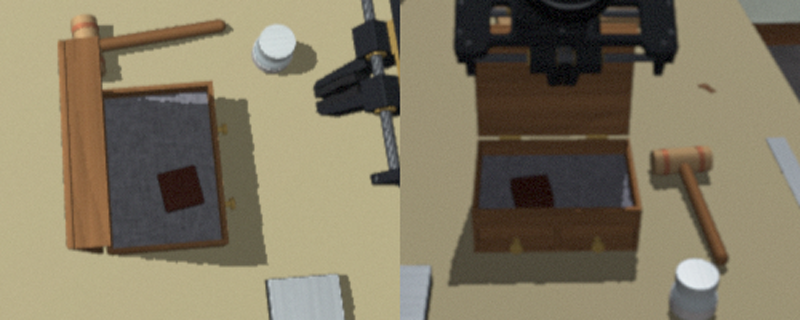

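Drawers are home: the knobs at (516,246) and (598,244) in the side crop match the predicted home pixels, and nothing else has moved. Next, over and behind the lid, with the tool upright again.

```bash
python3 -m handwheel '[[[-0.02,-0.02,0,0,0,0],[-0.04,-0.05,0,0,0,0],[-0.078,-0.083,0,0,0,-0.04],[-0.078,-0.083,0,0,0,-0.08],[-0.12,-0.06,0,0,0,-0.12],[-0.16,-0.035,0,0,0,-0.168],[-0.2,-0.01,0,0,0,-0.168],[-0.24,0.012,-0.006,0,0,-0.168],[-0.285,0.037,-0.006,0,0,-0.168],[-0.285,0.037,-0.006,0,0,-0.168],[-0.285,0.037,-0.006,0,0,-0.168],[-0.285,0.037,-0.006,0,0,-0.168]]]' -1
python3 - <<'E'
from to import *
go([.547,.14,.19])
E
```

```text
clock: 16.85
tool_pos: [0.5443, 0.142, 0.3783]
eef_rot: [-0.491, 0.511, -0.51, 0.487]
contact_force: [0.0, -0.7, -0.4]
opening: 0.006
t 16.85 tcp [0.5443 0.142  0.3783] F [ 0.  -0.7 -0.4] op 0.01
turn/pi [0.0016 0.002  0.001 ]
[0.547 0.14  0.19 ] -> [0.0013 0.1882 0.0038]
```

```bash
python3 -m handwheel '[[[0,0.035,0,0,0,0],[0,0.07,0,0,0,0],[0,0.105,0,0,0,0],[0,0.14,0,0,0,0],[0,0.165,0,0,0,0],[0,0.18,0,0,0,0],[0,0.187,0.003,0,0,0],[0,0.187,0.003,0,0,0],[0,0.187,0.003,0,0,0]]]'
python3 - <<'E'
from to import *
s,M=show()
for a in np.arange(1.6,-.06,-.1):
    q=p.copy();q[5]=a
    x=lid(q,0,.142,.008)+np.array([.0,.005,-.026])
    print(round(a,2),x.round(3),(M.T@(x-s['tool_pos'])).round(3))
E
```

```text
clock: 17.6
tool_pos: [0.5493, 0.1366, 0.1937]
eef_rot: [0.488, -0.512, 0.514, -0.486]
contact_force: [0.3, 0.9, -0.0]
opening: 0.002
t 17.6 tcp [0.5493 0.1366 0.1937] F [ 0.3  0.9 -0. ] op 0.0
1.6 [0.549 0.097 0.187] [0.04  0.007 0.002]
1.5 [0.548 0.083 0.187] [0.054 0.007 0.002]
1.4 [0.548 0.068 0.186] [0.068 0.008 0.002]
1.3 [0.547 0.054 0.184] [0.082 0.01  0.002]
1.2 [0.546 0.041 0.18 ] [0.096 0.014 0.002]
1.1 [0.546 0.027 0.175] [0.109 0.019 0.002]
1.0 [0.545 0.015 0.169] [0.122 0.025 0.002]
0.9 [0.544 0.003 0.161] [0.134 0.033 0.002]
0.8 [ 0.544 -0.008  0.152] [0.145 0.042 0.002]
0.7 [ 0.543 -0.019  0.143] [0.155 0.052 0.002]
0.6 [ 0.543 -0.028  0.132] [0.164 0.062 0.002]
0.5 [ 0.542 -0.036  0.12 ] [0.172 0.074 0.002]
0.4 [ 0.542 -0.043  0.108] [0.179 0.087 0.002]
0.3 [ 0.542 -0.048  0.095] [0.185 0.1   0.002]
0.2 [ 0.542 -0.053  0.081] [0.189 0.113 0.002]
0.1 [ 0.542 -0.056  0.067] [0.192 0.127 0.002]
-0.0 [ 0.541 -0.057  0.053] [0.193 0.141 0.002]
```

```bash
python3 -m handwheel '[[[0.015,0.003,0.002,0,0,0],[0.027,0.006,0.002,0,0,0],[0.034,0.007,0.002,0,0,0],[0.041,0.007,0.002,0,0,0],[0.048,0.007,0.002,0,0,0],[0.055,0.007,0.002,0,0,0],[0.062,0.008,0.002,0,0,0],[0.068,0.008,0.002,0,0,0],[0.075,0.009,0.002,0,0,0],[0.082,0.01,0.002,0,0,0],[0.089,0.012,0.002,0,0,0],[0.096,0.014,0.002,0,0,0]]]'
python3 - <<'E'
from to import *
import cv2
from plant import snapshot
s,M=show()
a=snapshot('wrist')[:,:,::-1];b=cv2.resize(snapshot('side')[:,:,::-1][60:260,150:350],(384,384),interpolation=2)
cv2.imwrite('pics/11.png',cv2.resize(np.hstack([a,b]),None,fx=.89,fy=.89))
for a in np.arange(1.2,-.06,-.1):
    q=p.copy();q[5]=a
    x=lid(q,0,.142,.008)+np.array([.0,.005,-.026])
    print(round(a,2),(M.T@(x-s['tool_pos'])).round(3))
E
```

```text
clock: 18.6
tool_pos: [0.546, 0.0407, 0.1799]
eef_rot: [0.488, -0.512, 0.514, -0.486]
contact_force: [1.1, 1.6, 1.4]
opening: 0.004
t 18.6 tcp [0.546  0.0407 0.1799] F [1.1 1.6 1.4] op 0.0
1.2 [-0. -0.  0.]
1.1 [0.013 0.005 0.   ]
1.0 [0.026 0.011 0.   ]
0.9 [0.038 0.019 0.   ]
0.8 [0.049 0.028 0.   ]
0.7 [0.059 0.037 0.   ]
0.6 [0.068 0.048 0.   ]
0.5 [0.077 0.06  0.   ]
0.4 [0.083 0.072 0.   ]
0.3 [0.089 0.086 0.   ]
0.2 [0.093 0.099 0.   ]
0.1 [0.096 0.113 0.   ]
-0.0 [0.098 0.127 0.   ]
```

View pics/11.png

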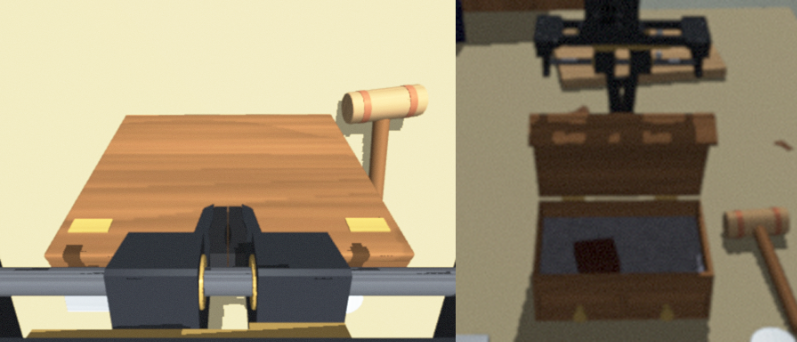

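The lid is leaning forward with the finger on its back (side crop, edge at row 115). Continue along the arc.

```bash
python3 -m handwheel '[[[0.007,0.002,0,0,0,0],[0.013,0.005,0,0,0,0],[0.02,0.008,0,0,0,0],[0.026,0.011,0,0,0,0],[0.032,0.015,0,0,0,0],[0.038,0.019,0,0,0,0],[0.044,0.0235,0,0,0,0],[0.049,0.028,0,0,0,0],[0.054,0.0325,0,0,0,0],[0.059,0.037,0,0,0,0],[0.064,0.0425,0,0,0,0],[0.068,0.048,0,0,0,0]]]'
python3 -m handwheel '[[[0.004,0.006,0,0,0,0],[0.008,0.012,0,0,0,0],[0.012,0.018,0,0,0,0],[0.015,0.024,0,0,0,0],[0.018,0.031,0,0,0,0],[0.021,0.037,0,0,0,0],[0.023,0.044,0,0,0,0],[0.025,0.05,0,0,0,0],[0.026,0.056,0,0,0,0],[0.027,0.062,0,0,0,0],[0.028,0.067,0,0,0,0],[0.029,0.071,0,0,0,0]]]'
```

```text
clock: 19.7
tool_pos: [0.5425, -0.0272, 0.1317]
eef_rot: [0.488, -0.512, 0.514, -0.486]
contact_force: [0.7, -0.4, 1.6]
opening: 0.008
clock: 20.7
tool_pos: [0.5408, -0.0554, 0.0607]
eef_rot: [0.488, -0.512, 0.513, -0.486]
contact_force: [0.5, -0.4, 0.6]
opening: 0.002
```

```bash
python3 -m handwheel '[[[0,0.002,0,0,0,0],[0,0.004,0,0,0,0],[0,0.006,0,0,0,0],[0,0.008,0,0,0,0],[0,0.008,0,0,0,0]]]'
python3 -m handwheel '[[[0,0.002,0,0,0,0],[0,0.003,0,0,0,0],[0,0.003,0,0,0,0]]]'
python3 -m handwheel '[[[0,0.002,0,0,0,0],[0,0.003,0,0,0,0],[0,0.003,0,0,0,0]]]'
```

```text
clock: 21.12
tool_pos: [0.5409, -0.0555, 0.0531]
eef_rot: [0.488, -0.512, 0.513, -0.486]
contact_force: [0.0, -0.2, 0.2]
opening: 0.002
clock: 21.37
tool_pos: [0.541, -0.0556, 0.0502]
eef_rot: [0.488, -0.512, 0.513, -0.486]
contact_force: [0.9, -0.0, 0.4]
opening: 0.007
clock: 21.62
tool_pos: [0.541, -0.0556, 0.0471]
eef_rot: [0.488, -0.512, 0.513, -0.486]
contact_force: [1.0, -0.4, -0.1]
opening: 0.002
```

```bash
for i in 1; do python3 -m handwheel '[[[0,0.002,0,0,0,0],[0,0.003,0,0,0,0],[0,0.003,0,0,0,0]]]'
python3 -m handwheel '[[[0,0.002,0,0,0,0],[0,0.003,0,0,0,0],[0,0.003,0,0,0,0]]]'; done
python3 - <<'E'
from to import *
import cv2
from plant import snapshot,boxes_of
s,M=show()
for c in('side','wrist','top'):
    cv2.imwrite(f'pics/l_{c}.png',snapshot(c)[:,:,::-1])
    print(c,[(n,np.round(b['bbox']).tolist(),round(b['confidence'],2)) for n in('lid','chest') for b in boxes_of(n,c)[:1]])
for a in(0,.1,.2,.3):
    q=p.copy();q[5]=a
    P=[lid(q,y,u,n) for y in(-.105,.105) for u in(0,.166) for n in(.008,)]+[lid(q,y,.166,-.034) for y in(-.105,.105)]
    for c in('side','top'):
        U=np.array([proj(c,x)*.64 for x in P]);print(a,c,U.min(0).round(),U.max(0).round())
E
```

```text
clock: 21.87
tool_pos: [0.5409, -0.0556, 0.0441]
eef_rot: [0.488, -0.512, 0.513, -0.486]
contact_force: [-0.1, 0.2, 0.8]
opening: 0.007
clock: 22.12
tool_pos: [0.541, -0.0557, 0.0426]
eef_rot: [0.488, -0.512, 0.514, -0.486]
contact_force: [-3.3, 0.1, 12.7]
opening: 0.007
t 22.1167 tcp [ 0.541  -0.0557  0.0426] F [-3.3  0.1 12.7] op 0.01
side [('lid', [195.0, 179.0, 301.0, 240.0], 0.91), ('chest', [192.0, 179.0, 302.0, 250.0], 0.73)]
wrist [('lid', [3.0, 3.0, 511.0, 301.0], 0.84), ('chest', [1.0, 0.0, 511.0, 299.0], 0.9)]
top [('lid', [209.0, 154.0, 278.0, 257.0], 0.6), ('chest', [208.0, 154.0, 278.0, 258.0], 0.92)]
0 side [194. 171.] [302. 237.]
0 top [208. 148.] [300. 258.]
0.1 side [193. 171.] [303. 232.]
0.1 top [208. 145.] [300. 258.]
0.2 side [193. 170.] [303. 226.]
0.2 top [207. 143.] [301. 258.]
0.3 side [192. 170.] [304. 219.]
0.3 top [207. 140.] [302. 258.]
```

Firm stop at 12.7 N, and the lid box in the side view (bottom row 240) matches angle 0 (237, against 232 at 0.1 rad). Press a little more, hold, lift off and verify.

```bash
python3 -m handwheel '[[[0,0.001,0,0,0,0],[0,0.002,0,0,0,0],[0,0.002,0,0,0,0],[0,0.002,0,0,0,0],[0,0.002,0,0,0,0]]]'
python3 -m handwheel '[[[0,-0.01,0,0,0,0],[0,-0.03,0,0,0,0],[0,-0.06,0,0,0,0],[0,-0.1,0,0,0,0],[-0.03,-0.14,0,0,0,0],[-0.06,-0.18,0,0,0,0],[-0.1,-0.22,0,0,0,0],[-0.14,-0.26,0,0,0,0],[-0.18,-0.28,0,0,0,0],[-0.22,-0.28,0,0,0,0],[-0.26,-0.28,0,0,0,0],[-0.26,-0.28,0,0,0,0]]]'
python3 - <<'E'
from to import *
import cv2
from plant import snapshot,boxes_of
s,M=show()
for c in('side','top'):
    im=snapshot(c);cv2.imwrite(f'pics/e_{c}.png',im[:,:,::-1])
    print(c,[(n,np.round(b['bbox']).tolist(),round(b['confidence'],2)) for n in('lid','chest','drawer_left_knob','drawer_right_knob','mallet','bench_block','jar') for b in boxes_of(n,c)[:1]])
    if c=='side':
        g=cv2.cvtColor(im,cv2.COLOR_RGB2GRAY).astype(float)
        for x in(215,235,260,280): print(x,g[215:262,x].astype(int).tolist())
for a in(0,.04,.1):
    q=p.copy();q[5]=a;q[3]=q[4]=0
    print(a,'edge upper/lip rows',[(proj('side',lid(q,0,.166,n))*.64)[1].round(1) for n in(.008,-.034)],'knobs',(proj('side',kl(q))*.64).round(1),(proj('side',kr(q))*.64).round(1))
E
```

```text
clock: 22.98
tool_pos: [0.5411, -0.0557, 0.0424]
eef_rot: [0.488, -0.511, 0.514, -0.486]
contact_force: [-5.8, 0.4, 30.3]
opening: 0.006
clock: 23.98
tool_pos: [0.5541, 0.2073, 0.3198]
eef_rot: [0.487, -0.512, 0.513, -0.487]
contact_force: [0.1, 1.0, 0.2]
opening: 0.006
t 23.9833 tcp [0.5541 0.2073 0.3198] F [0.1 1.  0.2] op 0.01
side [('lid', [192.0, 175.0, 303.0, 238.0], 0.66), ('chest', [192.0, 170.0, 303.0, 248.0], 0.8), ('drawer_left_knob', [199.0, 238.0, 245.0, 250.0], 0.75), ('drawer_right_knob', [250.0, 240.0, 299.0, 249.0], 0.77), ('mallet', [305.0, 181.0, 354.0, 254.0], 0.58), ('bench_block', [111.0, 254.0, 173.0, 305.0], 0.94), ('jar', [319.0, 251.0, 352.0, 296.0], 0.57)]
215 [33, 33, 39, 32, 35, 33, 33, 35, 41, 47, 39, 37, 38, 34, 40, 41, 41, 41, 33, 41, 42, 40, 45, 45, 39, 40, 38, 43, 41, 38, 36, 41, 46, 56, 63, 62, 61, 61, 63, 62, 58, 62, 64, 58, 63, 56, 59]
235 [33, 37, 37, 36, 39, 34, 34, 40, 43, 44, 39, 44, 45, 36, 36, 33, 38, 42, 41, 35, 40, 39, 41, 46, 41, 42, 39, 44, 36, 39, 39, 40, 52, 63, 61, 63, 59, 62, 59, 63, 57, 64, 61, 61, 59, 64, 62]
260 [33, 35, 32, 37, 3
[... 195 characters left out ...]
 82, 82, 63, 44, 42, 40, 34, 41, 41, 41, 44, 38, 41, 43, 39, 38, 30, 40, 34, 44, 43, 40, 37, 43, 42, 47, 45, 57, 63, 67, 63, 61, 59, 67, 64, 60, 67, 58, 65, 59, 59, 61]
top [('lid', [211.0, 150.0, 302.0, 257.0], 0.82), ('chest', [210.0, 153.0, 299.0, 260.0], 0.69), ('mallet', [193.0, 110.0, 291.0, 151.0], 0.59), ('bench_block', [316.0, 275.0, 370.0, 321.0], 0.59), ('jar', [309.0, 115.0, 339.0, 148.0], 0.9)]
0 edge upper/lip rows [np.float64(220.7), np.float64(236.6)] knobs [222.2 244.2] [273.2 243.5]
0.04 edge upper/lip rows [np.float64(218.0), np.float64(234.6)] knobs [222.2 244.2] [273.2 243.5]
0.1 edge upper/lip rows [np.float64(213.7), np.float64(231.3)] knobs [222.2 244.2] [273.2 243.5]
```

```bash
python3 -c "
from plant import job,r
print(job.finish_job(),r.get_state()['clock'])"
```

```text
the job is handed in; nothing more can be done
the job is handed in; nothing more can be done
```

I handed the job in at about 24 s of the 67 s allowed, with both drawers pushed home and the lid pushed over and pressed shut. No verdict was reported.

- **Drawers:** I pushed both together through their knobs until the force rose to about 14 N at the stops. Afterwards both knobs sat where the model puts them with the drawers home.
- **Lid:** I pushed it over at about 1 rad/s at the fingertip's commanded pace (the limit is 4). I then pressed it onto its stop, and the force reached about 30 N. In the last side picture, the one column where the edge stands out has it at row 222–223. The model predicts 221 for shut and 218 for 0.04 rad, so it looks fully shut.
- **Other objects:** the mallet, block and jar were found in their starting places to within a few pixels; in the top picture the mallet and jar boxes were larger than at the start, by up to 16 pixels. The small box is under the lid, so it could not be checked at the end; it looked undisturbed in the pictures taken before the lid closed.

**What disagreed:**
- The real fingertips sit about 26–36 mm short of the reported TCP. My first two drawer pushes passed over the drawer fronts without touching them, and I fixed this by tilting the tool and going lower.
- I had used all 12 picture views by then, so the lid's last stage and the final state were checked only from forces, network boxes and pixel rows.

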